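Hook, draw and lock the spring tape on the crampon sizing board

ROBOT

A 7-joint arm with a two-finger parallel gripper is mounted at the origin on the work surface. World frame = base frame: x ahead of the robot, y to its left, z up, the work surface at z = 0. Lengths are in m, angles in rad, forces in N, time in s.
With the tool pointing down it reaches from about 0.425 to 0.925 m from the base axis. Payload 6.8 kg.
Tool frame: the origin (TCP) lies between the finger pads; the fingertips stand 14 mm ahead of it and the grasp point (between the pads) lies 5 mm behind it; z points along the fingers, y is the line along which they close (so a half turn about z gives the same grasp; the last joint's range is limited). The gripper opens to 85 mm and grips with 20 to 120 N. Pads are 22 mm wide; open, the fingers measure 114 mm over their backs; the gripper's body (76 mm by 85 mm) begins 54 mm behind the grasp point. The pads swing forward as they close: fully open they stand 13 mm farther back than shut.
Start: joints at [1.166, 0.477, 0.022, 1.555, -0.011, 1.109, -0.083], TCP at [0.197, -0.646, 0.245] pointing down, gripper open.
Joint ranges: [-2.96, 2.96], [-0.34, 2.1], [-1.41, 1.46], [0.24, 2.44], [-1.37, 4.51], [0.17, 1.92], [-2.96, 2.96]. Speed limits (rad/s): [2.39, 2.39, 3.14, 3.14, 3.14, 3.14, 3.14].

INTERFACE

Orientations are given as a rotation vector (axis times angle).
In Python, from bench import r, eyes, ticket gives the robot as it stands. The module is installed in compiled form; this text tells all that it offers.
- The arm moves only by the tool arm_command, never from a script. Its argument "plan" is text: rows parted by semicolons, each of 4 numbers parted by spaces: the shift along the tool's x, y, z in m, then the turn about the tool's z in degrees. In form: tx ty tz yaw; .... A call has 1 to 20 rows; each row shifts and turns the commanded pose from where the row before left it, along the tool's axes as they then stand; what a row does not reach is not made up. A row lasts 1/8 s, in which the tool goes at most 62.5 mm and 10.7 degrees, less where a joint would pass 70% of its speed; a pose out of reach is approached as far as the arm can. A call is refused whole if a number of a shift passes 0.0625 or a number of a turn 10.7, either way. A call with a gripper value outside its range is refused whole. "hand" is the closure, from -1 (fully open) to 1 (shut), set as the call begins (left out, the last holds). The fingers move at their own pace and stop on an object; "grip_force" is the grip in N (left out, the last holds). Time passes only in rows, so rows that do not move let the fingers close. It gives the time, the measured TCP pose, the force, the opening and the grip force at its end, in the units of the state.
- r.get_obs(): the state, without advancing time (a new reading comes with each control period).
- eyes.grab_frame(name): name is "scene" or "side" or "wrist"; returns (picture, depth): 400x640x3 uint8, red, green, blue; 400x640 float32, m along the optical axis (not along the pixel's ray), 0 where there is no reading.
- eyes.calibration(name): a dict with "fov_y" (degrees; the focal length in pixels is half the picture's height over the tangent of half this angle, whatever the lens; pixels are square), "cx", "cy" (the principal point, pixels), "origin" and "attitude" of the camera in the world; the wrist camera has in their place "tool_from_camera" (4x4, takes a point from camera to tool coordinates, whose origin is the TCP and whose axes are the flange's). Camera axes: x right, y up, looking along -z (the intrinsics and any distortion apply to the point x, -y, -z); pixel columns grow to the right and rows downward; lengths in m; the calibration is good to about 2 mm. A picture is of the moment at which its call begins: read the wrist's pose just before it. calibration takes no time and is no camera call.
- ticket.hand_in(): hands the job in; it is judged then, once.
The state is a dict: "clock": time; "joints": joint angles; "qvel": joint speeds; "tau": joint torques, N m; "tcp_pos": TCP position; "orientation": TCP orientation; "contact_force": force on the tool from outside, world axes, zero at the start; "moment": the same for the moment, N m; "grip_width": finger opening in m; "gripper_force": force on a finger pad.
Only numpy, scipy, OpenCV 4.12 (cv2) and the standard library are available. Lean on these libraries where they do the work, as an engineer would, in place of code of your own. Each camera call takes 0.05 s, during which the arm holds its last target. There are 200 camera calls.

TASK

Hang the end hook of the orange spring tape behind the yellow plate's upright rim while its blade is still drawn in, back the case away against the spring with the hook staying caught, and stand it square on the board, right up against the back of the red heel stop. Let go of the case there, then take the red wing on its top and turn it clockwise until it lies fully crosswise to lock the blade, and leave the tape standing hooked and locked. Never let the blade snap back, and do not disturb the other things on the bench.

Things in the scene. Friction and masses are not known exactly. Their poses are not given: they have to be found in the camera images.
- tape_mid (a point): Middle of the spring tape's case: an orange block with black rubber base and back, 100 mm long (x), 48 wide (y), 70 high; this point is 35 mm above its underside. +x points where the blade comes out, z up. About 0.55 kg, standing upright on the bench at the start. Best gripped across its 48 mm width from above, high on the sides; the red wing stands 20 mm above the middle of its top.
- hook_face (a point): Hook of the tape: middle of the inner face (towards the case) of the steel tang, 24 mm wide, 3 thick, that hangs 24 mm down at the blade's end. This point is 12 mm below the blade's underside, 17 mm lower than the case's middle and, blade in, 80 mm ahead of it (30 mm ahead of the case's front). The tang's lower end is 6 mm above the level of the case's underside. Axes as the case.
- blade (a joint): How far the white blade (25 mm wide, 3 thick, its underside 30 mm above the case's) is drawn out of the case, m: 0 in, 0.15 at most. A spring pulls it in with 2 N at 0 and 8 N more per m (2.8 N at 0.1), all the way back when nothing holds it.
- wing_mid (a point): Middle of the red wing that locks the blade, on its upright turning axis at the middle of the case's top: an upright bar 40 mm long (this point's x), 12 thick (y), 18 high, this point half-way up it, 46 mm above the case's middle. Its underside is 2 mm above the case's top. It lies about along the case when unlocked.
- wing (a joint): Turn of the red wing, rad, growing clockwise seen from above: 0 in line with the blade (free), 1.5 crosswise against its stop (a brake grips the blade). It starts at 0 to 0.2, turns stiffly (0.04 N m) and stays where it is left.
- rim_edge (a point): Middle of the top edge of the far side (to be caught by the hook) of the upright rim of the yellow aluminium anti-balling plate: rim 104 mm long (y), 8 thick (x), 27 high above the board. x points along the board, away from the heel stop; the case is to point the same way. Beyond the rim (+x) the plate lies flat, 4 mm above the board's top, with room for the tang.
- heel_face (a point): Red heel stop, a bar 16 mm thick (x), 90 long (y), only 8 high, across the board: the blade passes above it. This point is the middle of the lower edge of its back face (away from the rim), on the board's top and centre line; x as for the rim. The case belongs behind it (-x), front face against it. From this face to the rim's far side is 123 to 153 mm.
- jig: Sizing board fixed to the bench: plywood, 360 x 120 mm, its top 10 mm above the bench, carrying the yellow plate at its +x end and the red heel stop. Origin on its underside, on the centre line, 100 mm from the rim's far side; x along the board towards the yellow plate.
- carabiner: black locking carabiner, 112 x 74 mm, lying on the bench; leave alone
- clip0: blue plastic helmet clip, 71 x 34 mm; leave alone
- clip1: blue plastic helmet clip, 71 x 34 mm; leave alone
- file: steel file with wooden handle, 210 mm long; leave alone
- tin: round tin with green twist cap, 76 mm across, 44 mm high; leave alone
- wrench: steel wrench, 160 mm long; leave alone
- tape: The whole tape: its origin is the centre of the case's underside, axes as the case.

How it is judged:
On the way, in this order (a step that is already met when the one before it is completed fails the run):
1. the hook hangs behind the yellow rim with the blade still drawn in (less than 25 mm out) (x of hook_face in the frame of rim_edge between -0.003 and 0.028 m and y of hook_face in the frame of rim_edge between -0.035 and 0.035 m and z of hook_face in the frame of rim_edge between -0.025 and 0.004 m and value of joint blade below 0.025 m), for 0.1 s.
2. the blade is drawn out with the hook caught on the rim and the case stands behind the heel stop, let go, its wing not yet turned (x of tape_mid in the frame of heel_face between -0.058 and -0.046 m and y of tape_mid in the frame of heel_face between -0.025 and 0.025 m and z of tape_mid in the frame of heel_face between 0.031 and 0.039 m and angle between the x axis of tape_mid and the x axis of heel_face, either way round below 0.14 rad and angle between tape_mid's own z axis and vertical below 0.07 rad and x of hook_face in the frame of rim_edge between -0.005 and 0.006 m and y of hook_face in the frame of rim_edge between -0.035 and 0.035 m and z of hook_face in the frame of rim_edge between -0.025 and -0.003 m and value of joint wing below 0.5 rad and contact force between the fingers and tape below 0.2 N), for 0.2 s.
At the end, for the whole second after the job is handed in: Case upright (4 deg) and square (8 deg) on the board, its front within 8 mm of the heel stop, within 25 mm of the centre line; hook within 6 mm of the rim's far side and its middle 3 mm or more below the rim's top; blade out over 75 mm; wing past 1.25 rad; at rest and let go (x of tape_mid in the frame of heel_face between -0.058 and -0.046 m and y of tape_mid in the frame of heel_face between -0.025 and 0.025 m and z of tape_mid in the frame of heel_face between 0.031 and 0.039 m and angle between the x axis of tape_mid and the x axis of heel_face, either way round below 0.14 rad and angle between tape_mid's own z axis and vertical below 0.07 rad and x of hook_face in the frame of rim_edge between -0.005 and 0.006 m and y of hook_face in the frame of rim_edge between -0.035 and 0.035 m and z of hook_face in the frame of rim_edge between -0.025 and -0.003 m and value of joint wing above 1.25 rad and value of joint blade above 0.075 m and linear speed of tape below 0.02 m/s); the robot touches nothing.
It fails at once if the blade snaps back (faster than 0.4 m/s) (velocity of joint blade below -0.4 m/s).
It fails at once if a bystander (carabiner, clip, file, tin or wrench) is moved more than 30 mm (distance of any of carabiner, clip0, clip1, file, tin, wrench from where it was at the start of the episode above 0.03 m).
It also fails if it takes over 48 s, if anything falls off the work surface, if the arm or the gripper's body presses on something with over 40 N, if the wrist force passes 120 N, or if a joint passes its speed limit or range.

## Working session

There is one attempt and no reset: what is moved stays moved. The work goes in short steps, Python scripts to look and compute and a tool call to move; the robot and the scene stay as the last step left them, time stands still between calls to the robot, and variables do not carry over. Pictures are saved under pics/ and viewed, at most 10 in all, crops included, and the job is handed in when it is done.

Besides the shell and the picture viewer there is one more tool, called after ">>>" by a JSON object that holds its "name" and its "arguments", one argument or row to a line. arm_command: Moves the arm, as the interface text tells. Its arguments: {"type":"object","properties":{"plan":{"type":"string"},"hand":{"type":"number"},"grip_force":{"type":"number"}},"required":["plan"]}

```bash
mkdir -p pics; cat > h.py <<'E'
import numpy as np, cv2
from scipy.spatial.transform import Rotation as R
from bench import r, eyes, ticket
def cam(name,obs=None):
    c=eyes.calibration(name)
    f=200/np.tan(np.radians(c['fov_y'])/2)
    if name=='wrist':
        o=obs; T=np.eye(4); T[:3,:3]=R.from_rotvec(o['orientation']).as_matrix(); T[:3,3]=o['tcp_pos']
        M=T@np.array(c['tool_from_camera'])
        return f,c['cx'],c['cy'],M[:3,:3],M[:3,3],c
    a=np.array(c['attitude'])
    A=a if a.shape==(3,3) else R.from_rotvec(a).as_matrix()
    return f,c['cx'],c['cy'],A,np.array(c['origin']),c
def grab(name):
    o=r.get_obs(); p,d=eyes.grab_frame(name); return p,d,cam(name,o)
def pts(d,C):
    f,cx,cy,A,o,_=C; v,u=np.mgrid[:400,:640]
    P=np.stack([(u-cx)/f*d,-(v-cy)/f*d,-d],-1)
    return P@A.T+o
def save(n,p): cv2.imwrite('pics/'+n+'.png',p[...,::-1])
E
python3 - <<'E'
from h import *
for n in('scene','side','wrist'):
    p,d,C=grab(n); save(n+'0',p); print(n,C[5]); np.savez('/tmp/'+n,p=p,d=d,P=pts(d,C))
print(r.get_obs())
s=[cv2.imread(f'pics/{n}0.png') for n in('scene','side')]
E
```

```text
scene {'fov_y': 44.681717045289446, 'cx': 322.4105870924241, 'cy': 203.19689342096643, 'origin': array([1.04381453, 0.77666237, 0.81518395]), 'attitude': array([0.31348686, 1.21841584, 2.41825181])}
side {'fov_y': 44.31506481673155, 'cx': 318.23413435305963, 'cy': 200.37644606060724, 'origin': array([ 1.3225991 , -0.89169523,  0.88773024]), 'attitude': array([0.89085604, 0.36667448, 0.67946133])}
wrist {'fov_y': 58.958496943623416, 'cx': 324.11549690847113, 'cy': 199.6583069233336, 'tool_from_camera': array([[-1.27996043e-03,  9.52378130e-01,  3.04916806e-01,
         7.80844766e-02],
       [ 9.99999138e-01,  1.12975548e-03,  6.69051093e-04,
         3.98520771e-04],
       [ 2.92708197e-04,  3.04917400e-01, -9.52378755e-01,
        -1.28784710e-01],
       [ 0.00000000e+00,  0.00000000e+00,  0.00000000e+00,
         1.00000000e+00]])}
{'clock': 0.15, 'joints': array([ 1.16593561,  0.4776221 ,  0.02234757,  1.55618849, -0.01150451,
        1.10932747, -0.08306895]), 'qvel': array([ 0.00097344, -0.00268068, -0.00031472, -0.00188715,  0.00028788,
        0.00083539,  0.00079173]), 'tau': array([ 2.85153634e-03, -5.96927691e+01,  1.61016360e+00, -2.81491148e+01,
        1.26315770e-02,  6.51980576e-03, -7.46118047e-06]), 'tcp_pos': array([ 0.19725704, -0.64508361,  0.24455625]), 'orientation': array([-3.10569228e+00, -4.64309385e-01,  4.76800555e-04]), 'contact_force': array([-0.79181203,  0.12025585, -0.12512429]), 'moment': array([-0.01472633, -0.01103507,  0.03524272]), 'gripper_force': 0.0, 'grip_width': 0.08533240393668409}
```

View pics/scene0.png

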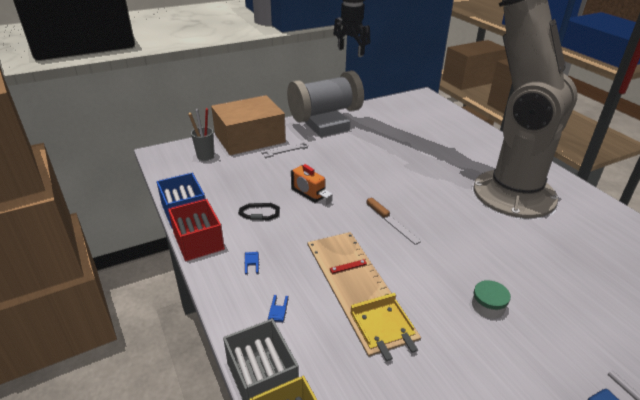

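View pics/side0.png

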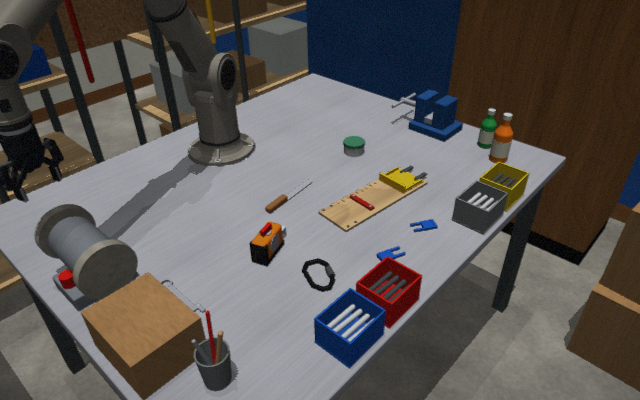

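The scene view shows the tape at (310,182), the red heel at (348,267), the yellow rim at (374,305); the side view shows the tape at (268,243), heel at (361,202) and plate at (403,180). Now I'll locate them.

```bash
cat > loc.py <<'E'
from h import *
def run(n,boxes,p,P):
    h=cv2.cvtColor(p,cv2.COLOR_RGB2HSV).astype(int); H,S,V=h[...,0],h[...,1],h[...,2]
    rng={'yellow':((H>=22)&(H<=34)&(S>150)),'red':(((H<=4)|(H>=174))&(S>150)),'orange':((H>=6)&(H<=14)&(S>170))}
    v,u=np.mgrid[:400,:640]
    for k,c,(x0,y0,x1,y1) in boxes:
        m=rng[c]&(u>=x0)&(u<=x1)&(v>=y0)&(v<=y1)&(P[...,2]<0.2)&(V>60)
        Q=P[m]
        if len(Q)<10: print(n,k,'none',len(Q)); continue
        zs=np.percentile(Q[:,2],[2,50,90,98])
        T=Q[Q[:,2]>zs[2]-0.004]; 
        rect=cv2.minAreaRect((T[:,:2]*1000).astype(np.float32))
        print(n,k,len(Q),'z',zs.round(4),'top n',len(T),'mean',T.mean(0).round(4),'rect',np.round(cv2.boxPoints(rect)).tolist(),np.round(rect[1]))
E
python3 - <<'E'
from loc import *
Z={n:np.load(f'/tmp/{n}.npz') for n in('scene','side')}
B={'scene':[('case','orange',(285,160,335,205)),('wing','red',(295,160,325,185)),('heel','red',(325,255,370,275)),('plate','yellow',(340,290,425,350))],
'side':[('case','orange',(245,215,290,265)),('wing','red',(255,218,280,245)),('heel','red',(340,185,380,215)),('plate','yellow',(375,160,425,195))]}
for n in Z:
    run(n,B[n],Z[n]['p'],Z[n]['P'])
    d=Z[n]['P']; print('table', [d[v,u].round(4).tolist() for v,u in ((300,250),(220,180),(150,350))])
E
```

```text
scene case 395 z [0.0194 0.0638 0.0702 0.0722] top n 171 mean [ 0.5437 -0.2552  0.0693] rect [[511.0, -222.0], [541.0, -313.0], [577.0, -301.0], [547.0, -210.0]] [37. 95.]
scene wing 56 z [0.0756 0.0867 0.0905 0.0924] top n 30 mean [ 0.5426 -0.2641  0.0891] rect [[531.0, -247.0], [542.0, -287.0], [553.0, -284.0], [542.0, -244.0]] [12. 41.]
scene heel 161 z [0.0137 0.0172 0.0191 0.0202] top n 148 mean [0.5977 0.065  0.0175] rect [[553.0, 62.0], [639.0, 51.0], [641.0, 69.0], [556.0, 80.0]] [18. 86.]
scene plate 1592 z [0.0105 0.0138 0.0228 0.0373] top n 217 mean [0.6244 0.217  0.0297] rect [[559.0, 196.0], [662.0, 184.0], [673.0, 274.0], [570.0, 287.0]] [ 91. 103.]
table [[0.8362, 0.0462, -0.0016], [0.914, -0.232, 0.0548], [0.3065, -0.4318, -0.0009]]
side case 183 z [0.0195 0.0663 0.0711 0.0864] top n 83 mean [ 0.5518 -0.2694  0.0711] rect [[512.0, -231.0], [539.0, -322.0], [579.0, -309.0], [552.0, -219.0]] [42. 95.]
side wing 78 z [0.0768 0.0888 0.0926 0.0937] top n 42 mean [ 0.545  -0.2695  0.091 ] rect [[533.0, -255.0], [547.0, -291.0], [558.0, -286.0], [544.0, -250.0]] [12. 38.]
side heel 87 z [0.0136 0.0178 0.0206 0.0218] top n 69 mean [0.5998 0.0589 0.0187] rect [[556.0, 55.0], [642.0, 48.0], [644.0, 64.0], [557.0, 72.0]] [17. 87.]
side plate 466 z [0.0106 0.016  0.0358 0.0394] top n 73 mean [0.6173 0.193  0.0365] rect [[563.0, 193.0], [666.0, 182.0], [667.0, 195.0], [564.0, 205.0]] [ 12. 104.]
table [[0.6348, -0.413, -0.0001], [0.2446, -0.3453, 0.0022], [0.3875, 0.2614, 0.0265]]
```

```bash
python3 - <<'E'
import numpy as np
for n,b in(('scene',(285,70,368,135)),('side',(30,200,140,300))):
    Z=np.load(f'/tmp/{n}.npz'); P=Z['P'][b[1]:b[3],b[0]:b[2]].reshape(-1,3); Q=P[(P[:,2]>.03)&(P[:,2]<.23)&(Z['d'][b[1]:b[3],b[0]:b[2]].ravel()>0)&(np.abs(P[:,0])<1.2)&(np.abs(P[:,1])<1)]
    print(n,len(Q),np.percentile(Q,[1,50,99],axis=0).round(3).tolist())
E
```

```text
scene 3142 [[0.188, -0.685, 0.033], [0.317, -0.588, 0.121], [0.417, -0.548, 0.179]]
side 6693 [[0.191, -0.707, 0.038], [0.364, -0.646, 0.139], [0.52, -0.567, 0.18]]
```

>>> {"name": "arm_command", "arguments": {
  "plan": "0.044 -0.026 0 0;0.044 -0.026 0 0;0.044 -0.026 0 0;0.044 -0.026 0 0;0.044 -0.026 0 0;0.044 -0.026 0 0;0.044 -0.026 0 0;0.044 -0.026 0 0;0.044 -0.026 0 0;0.044 -0.026 0 0;0 0 0 -10;0 0 0 -10;0 0 0 -10;0 0 0 -10;0 0 0 -10;0 0 0 -10;0 0 0 -10;0 0 0 -10;0 0 0 -10;0 0 0 -1",
  "hand": -1
}}

```text
clock: 2.65
tcp_pos: [0.5419, -0.2682, 0.245]
orientation: [-1.847, -2.54, -0.0]
contact_force: [-0.2, -0.4, -0.3]
grip_width: 0.0854
gripper_force: 0.0
```

```bash
cat > wr.py <<'E'
from h import *
import sys
p,d,C=grab('wrist'); save(sys.argv[1],p); P=pts(d,C); np.savez('/tmp/'+sys.argv[1],p=p,d=d,P=P)
o=r.get_obs(); M=R.from_rotvec(o['orientation']).as_matrix()
print('tcp',o['tcp_pos'].round(4),'toolx deg',np.degrees(np.arctan2(M[1,0],M[0,0])).round(2),'tilt',M[:,2].round(4))
E
python3 wr.py w1; python3 - <<'E'
from loc import *
Z=np.load('/tmp/w1.npz'); run('w',[('case','orange',(0,0,640,400)),('wing','red',(0,0,640,400))],Z['p'],Z['P'])
E
```

```text
tcp [ 0.5419 -0.2683  0.245 ] toolx deg 107.89 tilt [-5.e-04  4.e-04 -1.e+00]
w case 2463 z [0.0638 0.0694 0.0707 0.0717] top n 2291 mean [ 0.5363 -0.2576  0.0696] rect [[507.0, -228.0], [538.0, -320.0], [576.0, -307.0], [544.0, -216.0]] [40. 96.]
w wing 5084 z [0.0031 0.0359 0.089  0.0906] top n 569 mean [ 0.541  -0.2669  0.0899] rect [[531.0, -250.0], [541.0, -288.0], [551.0, -285.0], [541.0, -247.0]] [10. 39.]
```

View pics/w1.png

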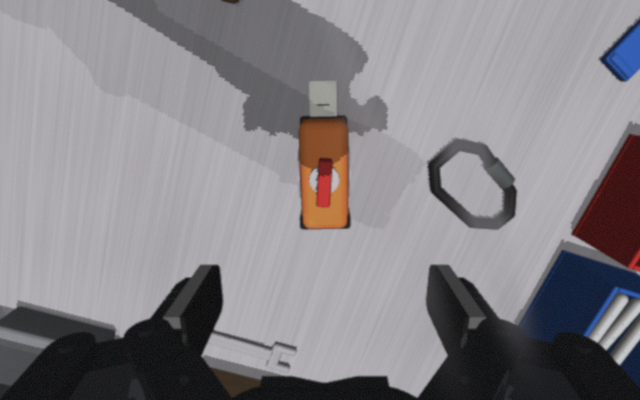

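The wrist view shows the case upright in the picture, centred at (324,180) and aligned with the tool to within about 1°. The carabiner on the right is well clear of the fingers, so I'll descend and grip.

>>> {"name": "arm_command", "arguments": {
  "plan": "0.0015 0 0.05 0;0 0 0.05 0;0 0 0.05 0;0 0 0.03 0;0 0 0.02 0;0 0 0 0"
}}

```text
clock: 3.45
tcp_pos: [0.5411, -0.2665, 0.0443]
orientation: [-1.847, -2.539, 0.001]
contact_force: [-0.6, -0.4, 0.7]
grip_width: 0.0851
gripper_force: 0.0
```

>>> {"name": "arm_command", "arguments": {
  "plan": "0 0 0 0;0 0 0 0;0 0 0 0;0 0 0 0;0 0 0 0;0 0 0 0",
  "hand": 1,
  "grip_force": 70
}}

```text
clock: 4.2
tcp_pos: [0.5423, -0.2673, 0.0469]
orientation: [1.846, 2.539, -0.0]
contact_force: [-2.5, 1.0, 7.3]
grip_width: 0.0472
gripper_force: 73.8
```

>>> {"name": "arm_command", "arguments": {
  "plan": "0 0 -0.02 0;0 0 -0.035 0;0 0 -0.035 0;0.02 0.01 0 0;0.04 0.02 0 0;0.04 0.02 0 0;0.04 0.02 0 0;0.04 0.02 0 0;0.04 0.022 0 0;0.04 0.022 0 0;0.04 0.02 0 0;0.04 0.02 0 0;0.02 0.01 0 0;0 0 0 8;0 0 0 8;0 0 0 8.5;0 0 0 0;0 0 0 0"
}}

```text
clock: 6.45
tcp_pos: [0.6053, 0.132, 0.1355]
orientation: [2.341, 2.095, -0.001]
contact_force: [-1.0, -0.3, -6.1]
grip_width: 0.0473
gripper_force: 73.9
```

```bash
python3 wr.py w2; python3 - <<'E'
from loc import *
Z=np.load('/tmp/w2.npz'); run('w',[('case','orange',(0,0,640,400)),('wing','red',(240,0,400,400)),('plate','yellow',(0,0,640,400))],Z['p'],Z['P'])
for n in('scene','side'): 
    p,d,C=grab(n); np.savez('/tmp/'+n+'2',p=p,d=d,P=pts(d,C)); save(n+'2',p)
print(r.get_obs()['grip_width'])
E
```

```text
tcp [0.6053 0.1321 0.1354] toolx deg 83.61 tilt [-1.e-04 -2.e-04 -1.e+00]
w case 17283 z [0.1398 0.1581 0.1592 0.1598] top n 15367 mean [0.6068 0.1521 0.1582] rect [[583.0, 106.0], [623.0, 102.0], [630.0, 178.0], [590.0, 182.0]] [76. 41.]
w wing 3845 z [0.1645 0.1783 0.1792 0.1796] top n 3106 mean [0.6067 0.1394 0.1785] rect [[598.0, 125.0], [610.0, 123.0], [615.0, 151.0], [603.0, 153.0]] [28. 11.]
w plate 609 z [0.0128 0.015  0.0249 0.0375] top n 210 mean [0.6385 0.2188 0.0267] rect [[556.0, 217.0], [660.0, 186.0], [674.0, 234.0], [570.0, 264.0]] [ 50. 109.]
0.04713808323584403
```

View pics/w2.png

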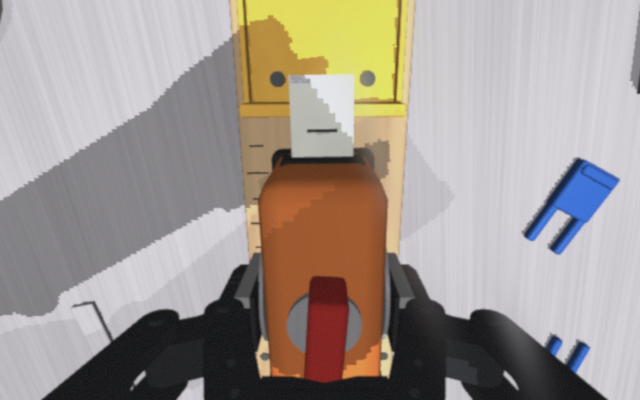

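The wrist view shows the held case level, its blade end at (321,75), and the rim running level from (240,110) to (408,110), so the case is square to it and well centred. Next, the 3D offsets between hook and rim.

```bash
cat > rel.py <<'E'
from loc import *
import sys
Z=np.load('/tmp/'+sys.argv[1]+'.npz'); P=Z['P']; p=Z['p']
o=r.get_obs(); M=R.from_rotvec(o['orientation']).as_matrix(); L=(P-o['tcp_pos'])@M  # tool frame
h=cv2.cvtColor(p,cv2.COLOR_RGB2HSV).astype(int)
zb=float(sys.argv[2]) # blade top world z
m=(abs(P[...,2]-zb)<.006)&(h[...,1]<60)&(abs(L[...,1])<.02)&(L[...,0]>.05)&(L[...,0]<.25)
Q=L[m]; print('blade n',len(Q),'x',np.percentile(Q[:,0],[1,99]).round(4),'y',np.percentile(Q[:,1],[1,99]).round(4),'z',np.median(P[m][:,2]).round(4))
y=(h[...,0]>=20)&(h[...,0]<=34)&(h[...,1]>120)
m=y&(abs(P[...,2]-.037)<.004); Q=L[m]; W=P[m]
x0=np.median(Q[:,0]); k=abs(Q[:,0]-x0)<.015; Q=Q[k];W=W[k]
a=np.polyfit(Q[:,1],Q[:,0],1)
print('rim n',len(Q),'x mid',x0.round(4),'x pct',np.percentile(Q[:,0]-np.polyval(a,Q[:,1])+np.polyval(a,Q[:,1].mean()),[2,98]).round(4),'y',np.percentile(Q[:,1],[1,99]).round(4),'slope deg',np.degrees(a[0]).round(2),'z',np.median(W[:,2]).round(4))
E
python3 rel.py w2 0.1215
python3 - <<'E'
from loc import *
for n in('scene','side'):
    Z=np.load(f'/tmp/{n}2.npz'); p,P=Z['p'],Z['P']; h=cv2.cvtColor(p,cv2.COLOR_RGB2HSV).astype(int)
    m=(h[...,0]>=20)&(h[...,0]<=34)&(h[...,1]>120)&(abs(P[...,2]-.037)<.0035)&(P[...,0]>.5)&(P[...,0]<.72)&(P[...,1]>.1)&(P[...,1]<.24); Q=P[m]
    u=np.array([np.cos(np.radians(83.6)),np.sin(np.radians(83.6))]); 
    print(n,len(Q),np.percentile(Q[:,:2]@u,[2,50,98]).round(4), np.percentile(Q[:,:2]@np.array([u[1],-u[0]]),[2,98]).round(4))
o=r.get_obs()['tcp_pos']; print('tcp along',o[:2]@u,'lat',o[:2]@np.array([u[1],-u[0]]))
E
```

```text
blade n 5433 x [0.0503 0.0816] y [-0.0132  0.0117] z 0.1217
rim n 811 x mid 0.0641 x pct [0.0598 0.0676] y [-0.0512  0.0499] slope deg 0.0 z 0.037
scene 77 [0.2596 0.2646 0.2679] [0.5919 0.6367]
side 56 [0.2558 0.2611 0.2686] [0.5612 0.639 ]
tcp along 0.19892233855492836 lat 0.5868518394954543
```

>>> {"name": "arm_command", "arguments": {
  "plan": "0 0 0.02 0;0 0 0.02 0;0 0 0.015 0;0 0 0.008 0;0 0 0.0045 0;0 0 0 0;0 0 0 0;0 0 0 0"
}}

```text
clock: 7.6
tcp_pos: [0.6058, 0.1325, 0.0684]
orientation: [2.343, 2.092, 0.001]
contact_force: [1.2, -0.3, -5.8]
grip_width: 0.047
gripper_force: 73.8
```

```bash
python3 wr.py w3; python3 rel.py w3 0.054; python3 - <<'E'
from h import *
p,d,C=grab('side'); save('side3',p); cv2.imwrite('pics/side3c.png',cv2.resize(p[130:230,320:460,::-1],None,fx=5,fy=5))
E
```

```text
tcp [0.6057 0.1326 0.0683] toolx deg 83.5 tilt [ 9.e-04  2.e-04 -1.e+00]
blade n 5424 x [0.0505 0.0818] y [-0.0131  0.0117] z 0.0547
rim n 2196 x mid 0.0635 x pct [0.0595 0.0672] y [-0.0516  0.0489] slope deg -0.08 z 0.0371
```

View pics/side3c.png

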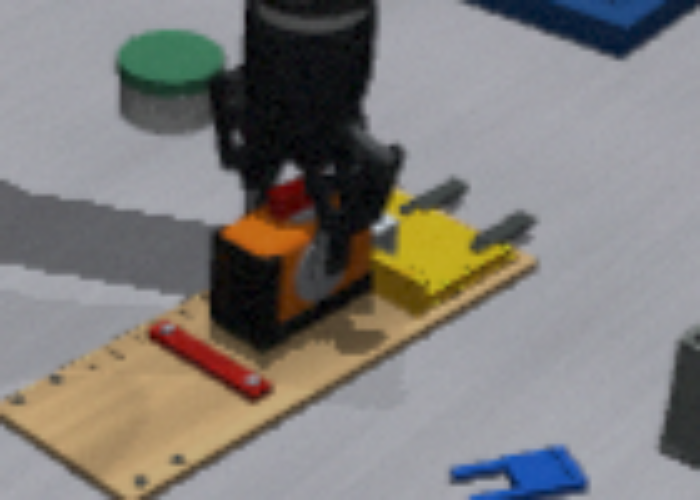

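The side crop shows the tape over the board, with the tang beyond the yellow rim at about (385,235) and the case above the board ahead of the heel at (210,360). Next I'll measure the heel's back face along the board axis.

>>> {"name": "arm_command", "arguments": {
  "plan": "0 0 0.001 0;0 0 0 0;0 0 0 0"
}}

```text
clock: 8.07
tcp_pos: [0.6054, 0.1325, 0.0668]
orientation: [-2.344, -2.092, 0.0]
contact_force: [-0.0, 0.2, -5.8]
grip_width: 0.0471
gripper_force: 73.8
```

```bash
python3 - <<'E'
from loc import *
u=np.array([np.cos(np.radians(83.6)),np.sin(np.radians(83.6))]); w=np.array([u[1],-u[0]])
for n,b in(('scene',(325,252,372,280)),('side',(340,185,385,215)),('side2',(340,185,385,215))):
    Z=np.load(f'/tmp/{n}.npz'); p,d=Z['p'],Z['d']; h=cv2.cvtColor(p,cv2.COLOR_RGB2HSV).astype(int)
    v,uu=np.mgrid[:400,:640]
    m=((h[...,0]<=5)|(h[...,0]>=172))&(h[...,1]>130)&(uu>b[0])&(uu<b[2])&(v>b[1])&(v<b[3])
    # cast rays onto z=0.018 (top)
    f,cx,cy,A,o,_=cam(n[:5] if n=='scene' else 'side')
    D=np.stack([(uu-cx)/f,-(v-cy)/f,-np.ones_like(uu,float)],-1)@A.T
    X=o+D*((.018-o[2])/D[...,2])[...,None]
    a=X[m][:,:2]@u; l=X[m][:,:2]@w; P=Z['P'][m]; t=P[...,2]>.015
    # per lateral bin edges
    e=np.array([[a[(l>s)&(l<s+.01)].min(),a[(l>s)&(l<s+.01)].max()] for s in np.arange(.55,.63,.01)])
    print(n,m.sum(),'ray along lo/hi per bin',np.median(e,0).round(4),'lat',np.percentile(l,[1,99]).round(4),'depth along',np.percentile(P[t][:,:2]@u,[3,97]).round(4))
o=r.get_obs()['tcp_pos']; print(o[:2]@u,o[:2]@w,o[2])
E
```

```text
scene 177 ray along lo/hi per bin [0.1233 0.1402] lat [0.5438 0.6297] depth along [0.1232 0.1384]
side 95 ray along lo/hi per bin [0.118  0.1342] lat [0.5455 0.6325] depth along [0.1187 0.135 ]
side2 98 ray along lo/hi per bin [0.1179 0.1347] lat [0.5421 0.6325] depth along [0.1183 0.1354]
0.19912304134624725 0.5868469607194571 0.06677841532209107
```

>>> {"name": "arm_command", "arguments": {
  "plan": "-0.004 0 0 0;-0.003 0 0 0;-0.002 0 0 0;-0.002 0 0 0;-0.002 0 0 0;-0.004 0 0 0;-0.008 0 0 0;-0.012 0 0 0;-0.012 0 0 0;-0.012 0 0 0;-0.012 0 0 0;-0.012 0 0 0;-0.012 0 0 0;-0.012 0 0 0;-0.012 0 0 0;-0.01 0 0 0;-0.004 0 0 0;0 0 0 0;0 0 0 0"
}}

```text
clock: 10.45
tcp_pos: [0.5902, -0.001, 0.0669]
orientation: [-2.343, -2.093, -0.001]
contact_force: [3.1, 3.9, -6.1]
grip_width: 0.0471
gripper_force: 73.4
```

```bash
python3 wr.py w4; python3 rel.py w4 0.053;python3 - <<'E'
from h import *
p,d,C=grab('side'); q,_,_=grab('scene'); cv2.imwrite('pics/c4.png',np.vstack([cv2.resize(x[...,::-1],(700,290)) for x in (p[150:220,310:450],q[230:330,290:440])]))
E
```

```text
tcp [ 0.5903 -0.001   0.0668] toolx deg 83.54 tilt [ 2.e-04  4.e-04 -1.e+00]
blade n 10446 x [0.0506 0.1069] y [-0.0131  0.0115] z 0.0532
  return _methods._mean(a, axis=axis, dtype=dtype,
  ret = ret.dtype.type(ret / rcount)
Traceback (most recent call last):
  File "rel.py", line 12, in <module>
    a=np.polyfit(Q[:,1],Q[:,0],1)
TypeError: expected non-empty vector for x
```

View pics/c4.png

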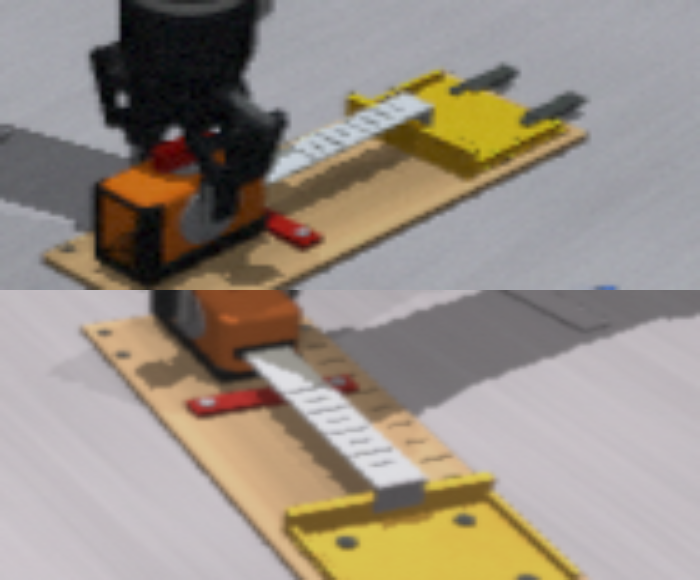

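View pics/w4.png

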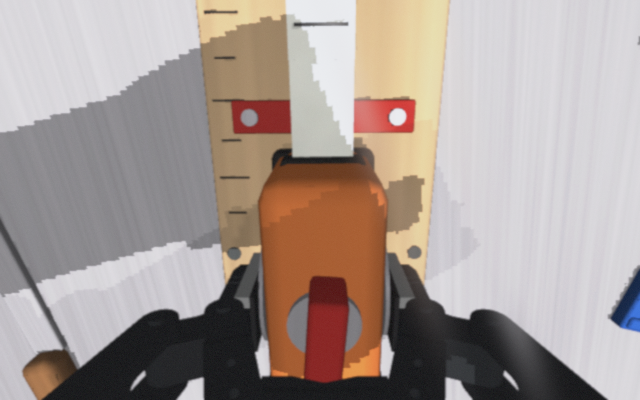

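The hook is caught on the rim, seen at about (400,490) in the lower half, with the blade drawn out. The wrist view shows the heel's back edge at row ~132, clear ahead of the case front at row ~155. I'll measure that gap.

```bash
python3 - <<'E'
from h import *
Z=np.load('/tmp/w4.npz'); p,P=Z['p'],Z['P']; o=r.get_obs(); M=R.from_rotvec(o['orientation']).as_matrix()
f,cx,cy,A,c,_=cam('wrist',o); h=cv2.cvtColor(p,cv2.COLOR_RGB2HSV).astype(int)
m=((h[...,0]<=5)|(h[...,0]>=172))&(h[...,1]>130); v,u=np.mgrid[:400,:640]; m&=(v>80)&(v<160)
D=np.stack([(u-cx)/f,-(v-cy)/f,-np.ones(u.shape)],-1)@A.T
X=c+D*((.018-c[2])/D[...,2])[...,None]; L=(X-o['tcp_pos'])@M
for a,b in((234,288),(358,412)):
    k=m&(u>=a)&(u<=b); e=[L[...,0][:,j][k[:,j]] for j in range(a,b) if k[:,j].sum()>10]
    print(np.median([x.min() for x in e]).round(4),np.median([x.max() for x in e]).round(4))
print('y',np.percentile(L[m][:,1],[1,99]).round(4),'depth z',np.median(P[m][:,2]).round(4),o['tcp_pos'])
E
```

```text
0.0562 0.071
0.0566 0.0714
y [-0.0444  0.0436] depth z 0.0182 [ 0.59021971 -0.00111205  0.06682665]
```

>>> {"name": "arm_command", "arguments": {
  "plan": "0 0 0.004 0;0 0 0.004 0;0 0 0 0;0.002 0 0 0;0.002 0 0 0;0.0015 0 0 0;0 0 0 0;0 0 0 0"
}}

```text
clock: 11.6
tcp_pos: [0.5903, 0.0037, 0.0586]
orientation: [-2.343, -2.092, 0.001]
contact_force: [-1.6, 3.1, -5.3]
grip_width: 0.0473
gripper_force: 74.0
```

>>> {"name": "arm_command", "arguments": {
  "plan": "0.001 0 0 0;0.0005 0 0 0;0 0 0 0;0 0 0 0"
}}

```text
clock: 12.1
tcp_pos: [0.5909, 0.0053, 0.0587]
orientation: [-2.344, -2.092, 0.0]
contact_force: [-1.3, 2.7, -6.6]
grip_width: 0.0473
gripper_force: 74.0
```

>>> {"name": "arm_command", "arguments": {
  "plan": "0.001 0 0 0;0 0 0 0;0 0 0 0"
}}

```text
clock: 12.48
tcp_pos: [0.5909, 0.0055, 0.0588]
orientation: [2.344, 2.091, -0.001]
contact_force: [-3.2, -1.1, -4.6]
grip_width: 0.0473
gripper_force: 73.9
```

>>> {"name": "arm_command", "arguments": {
  "plan": "0 0 0.001 0;0 0 0.0005 0;0 0 0 0;0 0 0 0"
}}

```text
clock: 12.98
tcp_pos: [0.5913, 0.0053, 0.0575]
orientation: [2.344, 2.09, -0.0]
contact_force: [-2.0, -4.2, -0.2]
grip_width: 0.0471
gripper_force: 74.3
```

Forces show the case against the heel and standing on the board, so I'll release it.

>>> {"name": "arm_command", "arguments": {
  "plan": "-0.0005 0 0.0005 0;0 0 0 0;0 0 0 0"
}}

```text
clock: 13.35
tcp_pos: [0.5915, 0.0053, 0.0571]
orientation: [2.344, 2.091, 0.001]
contact_force: [-1.7, -4.9, 0.3]
grip_width: 0.0471
gripper_force: 74.4
```

>>> {"name": "arm_command", "arguments": {
  "plan": "0 0 0 0;0 0 0 0;0 0 0 0;0 0 0 0;0 0 0 0;0 0 0 0",
  "hand": -1
}}

```text
clock: 14.1
tcp_pos: [0.591, 0.0058, 0.0568]
orientation: [2.344, 2.092, 0.0]
contact_force: [0.2, 0.2, -0.5]
grip_width: 0.0856
gripper_force: 0.0
```

>>> {"name": "arm_command", "arguments": {
  "plan": "0 0 -0.02 0;0 0 -0.04 0;0 0 -0.04 0;0 0 -0.02 0;0 0 0 0;0 0 0 0"
}}

```text
clock: 14.85
tcp_pos: [0.5905, 0.0057, 0.1765]
orientation: [-2.344, -2.092, 0.001]
contact_force: [0.3, -0.1, -0.3]
grip_width: 0.0855
gripper_force: 0.0
```

```bash
python3 wr.py w5; python3 - <<'E'
from loc import *
Z=np.load('/tmp/w5.npz'); run('w',[('case','orange',(0,0,640,400)),('wing','red',(250,100,400,400))],Z['p'],Z['P'])
E
```

```text
tcp [0.5902 0.0056 0.1759] toolx deg 83.5 tilt [-1.7e-03 -2.0e-04 -1.0e+00]
w case 5572 z [0.0732 0.0796 0.0808 0.0815] top n 5181 mean [0.5911 0.0117 0.0798] rect [[567.0, -40.0], [607.0, -44.0], [617.0, 51.0], [576.0, 55.0]] [95. 41.]
w wing 1845 z [0.017  0.0991 0.1006 0.1012] top n 1006 mean [0.5915 0.0061 0.1   ] rect [[582.0, -13.0], [593.0, -15.0], [600.0, 24.0], [590.0, 26.0]] [39. 11.]
```

View pics/w5.png

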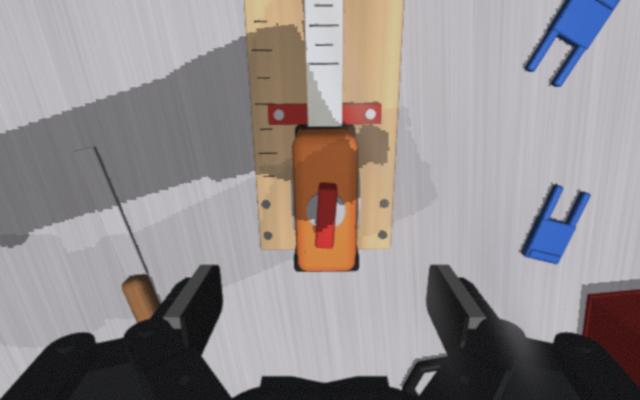

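The view shows the case square and against the heel's back, with the wing at (326,215) turned about 4° clockwise. I'll align to the wing and grip it.

>>> {"name": "arm_command", "arguments": {
  "plan": "0 0.001 0.02 4.5;0 0 0.03 0;0 0 0.02 0;0 0 0.008 0;0 0 0 0;0 0 0 0"
}}

```text
clock: 15.65
tcp_pos: [0.5927, 0.0058, 0.0996]
orientation: [2.423, 1.998, 0.002]
contact_force: [-0.1, -0.6, 0.2]
grip_width: 0.0856
gripper_force: 0.0
```

>>> {"name": "arm_command", "arguments": {
  "plan": "0 0 0 0;0 0 0 0;0 0 0 0;0 0 0 0;0 0 0 0;0 0 0 0;0 0 0 0;0 0 0 0",
  "hand": 1,
  "grip_force": 30
}}

```text
clock: 16.65
tcp_pos: [0.5918, 0.0057, 0.099]
orientation: [-2.424, -1.998, 0.0]
contact_force: [-4.0, 0.6, 5.8]
grip_width: 0.0109
gripper_force: 32.8
```

>>> {"name": "arm_command", "arguments": {
  "plan": "0 0 0 4;0 0 0 6;0 0 0 6;0 0 0 6;0 0 0 6;0 0 0 6;0 0 0 6;0 0 0 6;0 0 0 6;0 0 0 6;0 0 0 6;0 0 0 6;0 0 0 5;0 0 0 4;0 0 0 2;0 0 0 0;0 0 0 0"
}}

```text
clock: 18.77
tcp_pos: [0.5923, 0.0049, 0.0989]
orientation: [3.14, -0.055, 0.001]
contact_force: [-0.1, -3.4, 3.5]
grip_width: 0.0113
gripper_force: 32.6
```

```bash
python3 - <<'E'
from h import *
o=r.get_obs(); M=R.from_rotvec(o['orientation']).as_matrix(); print(np.degrees(np.arctan2(M[1,0],M[0,0])),o['moment'],o['tcp_pos'],o['contact_force'])
E
```

```text
-1.9885571233537387 [-9.16102972e-01  1.04258021e-01  8.00425371e-04] [0.59228348 0.00493911 0.09893795] [-0.05235569 -3.39783558  3.48935196]
```

>>> {"name": "arm_command", "arguments": {
  "plan": "0 0 0 0;0 0 0 0;0 0 0 0;0 0 0 0;0 0 0 0",
  "hand": -1
}}

```text
clock: 19.4
tcp_pos: [0.592, 0.0058, 0.0988]
orientation: [-3.141, 0.055, 0.0]
contact_force: [0.5, -0.2, -0.5]
grip_width: 0.0851
gripper_force: 0.0
```

>>> {"name": "arm_command", "arguments": {
  "plan": "0 0 -0.02 0;0 0 -0.04 0;0 0 -0.04 0;0 0 -0.04 0;-0.03 0 0 0;-0.03 0 0 0;0 0 0 0;0 0 0 0"
}}

```text
clock: 20.4
tcp_pos: [0.5326, 0.0078, 0.2391]
orientation: [-3.141, 0.055, -0.002]
contact_force: [0.8, -0.2, -0.3]
grip_width: 0.0853
gripper_force: 0.0
```

```bash
python3 wr.py w6; python3 - <<'E'
from loc import *
Z=np.load('/tmp/w6.npz'); run('w',[('case','orange',(0,0,640,400)),('wing','red',(0,0,640,400))],Z['p'],Z['P'])
p,_,_=grab('side'); q,_,_=grab('scene'); w=Z['p']
a=np.hstack([cv2.resize(x,(400,250)) for x in (p[140:230,310:454],q[230:330,280:440])])
cv2.imwrite('pics/c6.png',np.vstack([a,cv2.resize(w[:,:],(800,340))])[...,::-1])
E
```

```text
tcp [0.5328 0.0078 0.239 ] toolx deg -2.0 tilt [ 9.e-04  1.e-04 -1.e+00]
w case 1195 z [0.0736 0.0787 0.0804 0.0814] top n 1080 mean [0.5904 0.0311 0.0792] rect [[566.0, -40.0], [607.0, -44.0], [617.0, 50.0], [576.0, 54.0]] [95. 41.]
w wing 1420 z [0.0169 0.0989 0.1007 0.1012] top n 771 mean [0.5917 0.0046 0.1   ] rect [[572.0, -0.0], [610.0, -2.0], [611.0, 9.0], [572.0, 11.0]] [11. 38.]
```

View pics/c6.png

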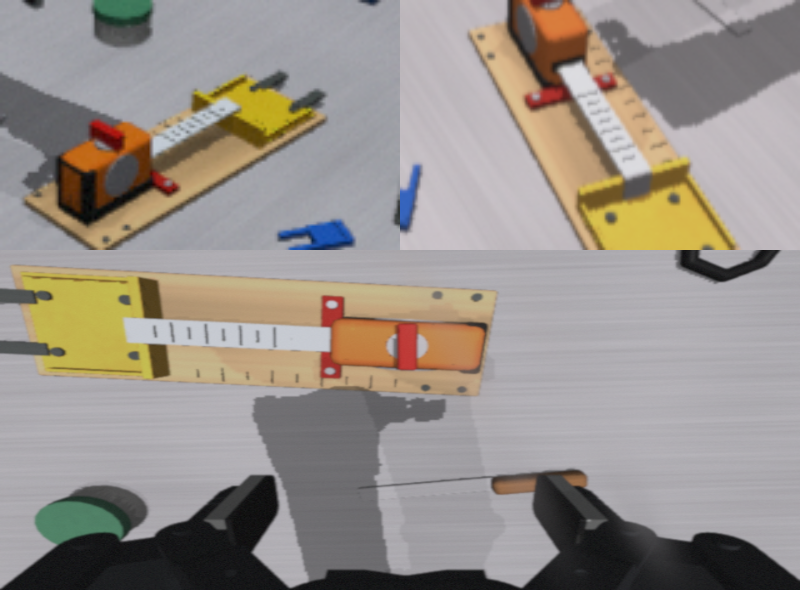

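The case stands square at the heel with the wing crosswise, and the hook is over the rim. I'll check the hook-to-rim gap numerically before handing in.

```bash
python3 - <<'E'
from h import *
Z=np.load('/tmp/w6.npz'); p,P=Z['p'],Z['P']; h=cv2.cvtColor(p,cv2.COLOR_RGB2HSV).astype(int)
t=np.radians(83.6);u=np.array([np.cos(t),np.sin(t)]);w=np.array([u[1],-u[0]])
a=P[...,:2]@u; l=P[...,:2]@w
b=(abs(P[...,2]-.043)<.004)&(h[...,1]<70)&(abs(l-.587)<.016)&(a>.14)&(a<.32)
y=(h[...,0]>=18)&(h[...,0]<=34)&(h[...,1]>120)&(abs(P[...,2]-.037)<.003)&(a>.23)&(a<.3)
print('blade',b.sum(),np.percentile(a[b],[1,99,100]).round(4),np.percentile(l[b],[1,99]).round(4),np.median(P[b][:,2]))
print('rim',y.sum(),np.percentile(a[y],[1,50,99]).round(4),np.percentile(l[y],[1,99]).round(4))
c=(abs(P[...,2]-.02)<.03)&(a>.25)&(a<.3)&(abs(l-.587)<.012);print('tangside',a[c].min())
print(np.linalg.norm([0]))
v,uu=np.where(b); 
for r0 in range(60,110,6):
    row=[(int(x),round(float(a[r0,x]),4),round(float(P[r0,x,2]),3)) for x in range(98,130,4)]; print(r0,row)
E
```

```text
blade 4282 [0.1415 0.2677 0.2693] [0.5739 0.5985] 0.04320230849220347
rim 914 [0.2573 0.2609 0.2657] [0.5353 0.6367]
tangside 0.25000959803205064
0.0
60 [(98, 0.2831, 0.017), (102, 0.2794, 0.017), (106, 0.2638, 0.038), (110, 0.2605, 0.037), (114, 0.2581, 0.036), (118, 0.2584, 0.029), (122, 0.2578, 0.023), (126, 0.2577, 0.016)]
66 [(98, 0.2867, 0.012), (102, 0.2814, 0.015), (106, 0.2652, 0.036), (110, 0.2613, 0.037), (114, 0.2584, 0.036), (118, 0.0728, 0.368), (122, 0.2585, 0.023), (126, 0.2577, 0.017)]
72 [(98, 0.2857, 0.015), (102, 0.2823, 0.014), (106, 0.2655, 0.037), (110, 0.2616, 0.037), (114, 0.258, 0.037), (118, 0.2574, 0.032), (122, 0.2578, 0.025), (126, 0.2575, 0.019)]
78 [(98, 0.2867, 0.014), (102, 0.2829, 0.014), (106, 0.2784, 0.016), (110, 0.2627, 0.036), (114, 0.2588, 0.037), (118, 0.2577, 0.033), (122, 0.2573, 0.027), (126, 0.2581, 0.018)]
84 [(98, 0.2883, 0.013), (102, 0.266, 0.044), (106, 0.2629, 0.043), (110, 0.2591, 0.044), (114, 0.256, 0.043), (118, 0.2529, 0.042), (122, 0.2486, 0.044), (126, 0.2452, 0.044)]
90 [(98, 0.2876, 0.015), (102, 0.2668, 0.043), (106, 0.2628, 0.044), (110, 0.2601, 0.043), (114, 0.2558, 0.044), (118, 0.2526, 0.044), (122, 0.2493, 0.043), (126, 0.2456, 0.044)]
96 [(98, 0.2885, 0.015), (102, 0.2673, 0.043), (106, 0.265, 0.041), (110, 0.2604, 0.043), (114, 0.2567, 0.044), (118, 0.2535, 0.043), (122, 0.2497, 0.043), (126, 0.2475, 0.041)]
102 [(98, 0.2896, 0.014), (102, 0.0728, 0.368), (106, 0.2648, 0.043), (110, 0.2608, 0.043), (114, 0.2578, 0.042), (118, 0.254, 0.043), (122, 0.2497, 0.044), (126, 0.2469, 0.043)]
108 [(98, 0.2902, 0.014), (102, 0.268, 0.044), (106, 0.2649, 0.043), (110, 0.2614, 0.043), (114, 0.258, 0.043), (118, 0.2544, 0.043), (122, 0.251, 0.043), (126, 0.2472, 0.043)]
```

The blade ends about 3 mm beyond the rim's far side, which is the thickness of the tang, so the hook is tight against the rim.

```bash
python3 -c "
from bench import ticket; print(ticket.hand_in())"
```

```text
the job is handed in; nothing more can be done
None
```

I handed the job in at about 20 s of the 48 s allowed: the tape stands square against the heel stop with its hook caught on the rim and its wing turned crosswise. The final views showed nothing disturbed, but the hand-in returned no verdict.

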